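# Latch the sprung tailstock of the hull cradle open

## Robot

A 6-joint arm with a two-finger parallel gripper is mounted at the origin on the work surface. World frame = base frame: x ahead of the robot, y to its left, z up, the work surface at z = 0. Lengths are in m, angles in rad, forces in N, time in s.
With the tool pointing down it reaches from about 0.35 to 0.925 m from the base axis. Payload 6.4 kg.
Tool frame: the origin (TCP) lies midway between the tips of the shut fingers; the grasp point (between the pads) lies 19 mm behind it; z points along the fingers, x is the direction in which the jaws open and shut, and the axes are right-handed (so a half turn about z gives the same grasp; the last joint's range is limited). The gripper opens to 85 mm and grips with 20 to 120 N. Pads are 22 mm wide; open, the fingers measure 114 mm over their backs; the gripper's body (76 mm by 85 mm) begins 54 mm behind the grasp point. The pads swing forward as they close: fully open they stand 13 mm farther back than shut.
Start: joints at [1.019, 0.245, 1.558, -0, 1.339, -0.174], TCP at [0.24, 0.604, 0.231] pointing down, gripper open.
Joint ranges: [-3.13, 3.13], [-1.02, 2.26], [0.13, 2.54], [-0.95, 4.09], [0.21, 2.88], [-2.74, 2.74]. Speed limits (rad/s): [2.57, 2.57, 3.14, 3.14, 3.14, 3.14].

## Interface

Orientations are given as a unit quaternion [x, y, z, w].
In Python, from station import arm, imaging, nets gives the robot as it stands.
- The arm moves only by the tool play_rows, never from a script. Its argument "commands" is a list of rows, each a list of 5 numbers: the shift along the tool's x, y, z in cm, then the turn about the tool's z in rad, then the finger opening in cm, from 0 to 8.54. In form: [[dx, dy, dz, yaw, grip], ...]. A call has 1 to 12 rows; each row shifts and turns the commanded pose from where the row before left it, along the tool's axes as they then stand; what a row does not reach is not made up. A row lasts 1/8 s, in which the tool goes at most 62.5 mm and 10.7 degrees, less where a joint would pass 70% of its speed; a pose out of reach is approached as far as the arm can. A call with a gripper value outside its range is refused whole. The fingers move at their own pace and stop on an object; the grip force is fixed at half the most. Time passes only in rows, so rows that do not move let the fingers close. It gives the time, the measured TCP pose, the force and the opening at its end, in the units of the state.
- arm.read_state(): the state, without advancing time (a new reading comes with each control period).
- imaging.read_camera(name): name is "scene" or "top" or "wrist"; returns a dict with "frame" (400x640x3 uint8, red, green, blue), "fov_y" (degrees; the focal length in pixels is half the picture's height over the tangent of half this angle, whatever the lens; pixels are square), "cx", "cy" (the principal point, pixels), "dist" ([k1, k2, p1, p2, k3] as OpenCV has them; the pictures are not rectified), "camera_from_world" (4x4, takes a point from world to camera coordinates). Camera axes: x right, y up, looking along -z (the intrinsics and any distortion apply to the point x, -y, -z); pixel columns grow to the right and rows downward; lengths in m; the calibration is good to about 2 mm. A picture is of the moment at which its call begins. There is no depth.
- arm.job_done(): hands the job in, once; it reports no verdict.
Trained networks look in a picture, given as the dict that the camera call returned (one of the last four; its "shot" number tells which), for a name from the list of things; names that differ only in an ending like _2 or _b are one class to them, and where a whole thing is asked for, a point or a joint stands for the part that bears it (a point fixed in the world has none). Each returns a list of dicts, best first, with "score" (0 to 1); they miss things now and then, are a little off and sometimes report something else, mostly with a low value. They report only what shows in the picture. A call takes as long as a camera call. They do not tell look-alikes from the thing itself.
- nets.outline_of(name, picture): "mask" (400x640 bool, what is visible of it) and "rect" ([left, top, right, bottom] as shares, 0 to 1, of the picture: columns of its width, rows of its height, round what is visible of it).
- nets.mark_of(name, picture): "centre" ([row, column] as shares, 0 to 1, of the picture: columns of its width, rows of its height: a listed point, or the origin of a listed thing).
The state is a dict: "time": time; "q": joint angles; "joint_vel": joint speeds; "effort": joint torques, N m; "position": TCP position; "eef_rot": TCP orientation; "contact_force": force on the tool from outside, world axes, zero at the start; "ft_torque": the same for the moment, N m; "opening": opening from 0.0 (shut) to 1.0 (fully open).
Only numpy, scipy, OpenCV 4.12 (cv2) and the standard library are available. Lean on these libraries where they do the work, as an engineer would, in place of code of your own. Each camera call takes 0.05 s, during which the arm holds its last target.

## Task

Unclamp the boat hull in the cradle: push the sprung tailstock (the block with the upright thumb plate) back, away from the hull, until it is past its stop pin, then let it come back so that it stays latched open on the pin. Only push it: do not grip it or ram it against its end stop. Leave the hull lying in the cradle, and do not move the other things on the bench.

Things in the scene. Friction and masses are not known exactly. Their poses are not given: they have to be found in the camera images.
- jig: Hull cradle fixed to the bench: plywood board 450 x 120 x 12 mm, bow block at one end, cheeks holding a hull, then a sprung tailstock on rails, end bracket and spring tube. Origin on the bench top on its centre line, under the thumb plate's push face as it stands when clamped; +x (level) = the way the tailstock opens, away from the hull. Board from x = -275 to 175 mm; bow block 82 mm high.
- push_face (a point): Middle of the thumb plate's hull-side face, 88 mm above the bench, moving with the tailstock; +x = the way to push. The plate is upright steel, 44 mm wide, 5 mm thick, from 62 mm (flat top of the tailstock's aluminium block) to 109 mm above the bench. The block's top in front of it is free for 50 mm towards the hull; the hull's deck beyond is about 70 mm above the bench.
- tailstock (a joint): Slide of the tailstock (m), growing away from the hull: about 0 when its pad clamps the hull, 0.034 latched on the stop pin, 0.058 at the end stop. A spring drives it back: about 5 N at 0, 10 N at the end stop, some 4 N more while it rides over the pin. The pin springs up behind the catch at about 0.035: push it to between 0.042 and 0.055 before letting it come back.
- stop_pin (a joint): Sprung steel pin, 10 mm in diameter, domed, in a brass bush beside the tailstock, 28 mm along the cradle's +x and 33 mm along its -y from its origin, top 41 mm above the bench. 0 up, at most 0.011 m pressed down. The tailstock's catch rides over it on the way out and is stopped by it on the way back; pressing the pin would let the tailstock go.
- hull: Bare wooden model boat hull, 190 mm long, 60 mm wide, 44 to 54 mm high, loose in the cradle with its keel 22 mm above the bench, bow against the bow block, stern against the tailstock's pad. Origin under the middle of its keel; its x axis runs from bow to stern. 0.2 to 0.4 kg.
- red_hull: Painted model boat hull, 190 x 60 x 54 mm, standing on its keel on the bench beside the cradle. Origin under the middle of its keel. To be left alone.
- glue_jar: Jar with a screw cap, 56 mm in diameter, 75 mm high, standing on the bench. Origin under its middle. To be left alone.
- sanding_block: Cork sanding block, 100 x 56 x 34 mm, on the bench. Origin under its middle. To be left alone.
Mind the look-alikes: they are no part of the job. Leave any blue or turquoise look-alike of the hull alone.

How it is judged:
On the way:
1. the tailstock is pushed back past the stop pin (value of joint tailstock above 0.0335 m).
At the end, for the whole second after the job is handed in: The tailstock has come back and rests at 0.034 m (0.0315 to 0.0355) with the stop pin up (within 3 mm) and no longer presses on the hull; the hull lies in the cradle within 12 mm of where it was, and the other things on the bench within 15 mm (value of joint tailstock between 0.0315 and 0.0355 m and velocity of joint tailstock between -0.005 and 0.005 m/s and value of joint stop_pin below 0.003 m and contact force between tailstock and hull below 0.3 N and distance of hull from where it was at the start of the episode below 0.012 m and linear speed of hull below 0.02 m/s and distance of each of red_hull, glue_jar, sanding_block from where it was at the start of the episode below 0.015 m); the robot touches nothing.
It fails at once if the hull is lifted or pushed out of its place in the cradle (distance of hull from where it was at the start of the episode above 0.015 m or angle between hull's own z axis and vertical above 0.2 rad).
It fails at once if another thing on the bench is moved or lifted (distance of any of red_hull, glue_jar, sanding_block from where it was at the start of the episode above 0.02 m).
It fails at once if the tailstock is gripped or rammed against its end stop (the fingers load it with over 40 N in all; pushing it takes 6 to 14 N) (contact force between the fingers and tailstock above 40 N).
It also fails if it takes over 32 s, if anything falls off the work surface, if the arm or the gripper's body presses on something with over 40 N, if the wrist force passes 120 N, or if a joint passes its speed limit or range.

## Working session

There is one attempt and no reset: what is moved stays moved. The work goes in short steps, Python scripts to look and compute and a tool call to move; the robot and the scene stay as the last step left them, time stands still between calls to the robot, and variables do not carry over. Pictures are saved under pics/ and viewed, and the job is handed in when it is done.

Besides the shell and the picture viewer there is one more tool, called after "Call:" in YAML: its name, and indented under it one key for each argument. play_rows: Moves the arm, as the interface text tells. Its arguments: {"type":"object","properties":{"commands":{"type":"array"}},"required":["commands"]}

```bash
ls; mkdir -p pics; cat > h.py <<'E'
import numpy as np, cv2
from station import arm, imaging, nets
def cam(n,save=None):
    p=imaging.read_camera(n)
    if save: cv2.imwrite('pics/'+save,cv2.cvtColor(p['frame'],cv2.COLOR_RGB2BGR))
    return p
def K(p):
    f=200/np.tan(np.radians(p['fov_y'])/2); return np.array([[f,0,p['cx']],[0,f,p['cy']],[0,0,1.]])
def ray(p,u,v):
    x,y=cv2.undistortPoints(np.array([[[u,v]]],float),K(p),np.array(p['dist'],float))[0,0]
    T=np.linalg.inv(np.array(p['camera_from_world']))
    return T[:3,3], T[:3,:3]@np.array([x,-y,-1.])
def atz(p,u,v,z):
    o,d=ray(p,u,v); return o+d*(z-o[2])/d[2]
def tri(obs):
    A=np.zeros((3,3));b=np.zeros(3)
    for p,u,v in obs:
        o,d=ray(p,u,v); d=d/np.linalg.norm(d); M=np.eye(3)-np.outer(d,d); A+=M;b+=M@o
    X=np.linalg.solve(A,b)
    res=[np.linalg.norm((np.eye(3)-np.outer(d/np.linalg.norm(d),d/np.linalg.norm(d)))@(X-o)) for o,d in [ray(*q) for q in obs]]
    return X,res
def proj(p,X):
    T=np.array(p['camera_from_world']);c=T[:3,:3]@np.array(X)+T[:3,3]
    c=c*[1,-1,-1]
    return cv2.projectPoints(c.reshape(1,1,3),np.zeros(3),np.zeros(3),K(p),np.array(p['dist'],float))[0][0,0]
E
python3 - <<'E'
from h import *
np.set_printoptions(precision=4,suppress=True)
ps={}
for n in['scene','top','wrist']:
    p=cam(n,n+'0.png')
    for k in['push_face','jig','hull','stop_pin','tailstock']:
        for r in nets.mark_of(k,p)[:3]: print(n,k,round(r['score'],2),np.array(r['centre'])[::-1]*[640,400])
print(arm.read_state())
E
```

```text
pics
scene push_face 0.57 [369.408 211.08 ]
scene push_face 0.56 [328.704 188.4  ]
scene jig 0.91 [324.288 206.68 ]
scene hull 0.93 [216.576 285.   ]
scene hull 0.73 [370.816 209.8  ]
scene hull 0.57 [288.32 354.4 ]Traceback (most recent call last):
  File "<stdin>", line 7, in <module>
ValueError: it knows: glue_jar, hull, jig, push_face, red_hull, sanding_block
```

```bash

python3 - <<'E'
from h import *
np.set_printoptions(precision=4,suppress=True)
ps={}
for n in['scene','top','wrist']:
    p=cam(n,n+'0.png')
    for k in['push_face','jig','hull','red_hull','glue_jar','sanding_block']:
        for r in nets.mark_of(k,p)[:3]: print(n,k,round(r['score'],2),np.array(r['centre'])[::-1]*[640,400])
print(arm.read_state())
E
```

```text
scene push_face 0.8 [324.48 187.8 ]
scene hull 0.89 [216.   285.32]
scene hull 0.88 [308.608 239.4  ]
scene hull 0.85 [345.6 126.6]
scene red_hull 0.82 [353.6  250.48]
scene glue_jar 0.95 [368.896 207.92 ]
scene sanding_block 0.8 [388.288 176.68 ]
top push_face 0.58 [301.696 205.52 ]
top jig 0.82 [306.88 207.  ]
top jig 0.62 [229.312 190.4  ]
top hull 0.91 [431.488 209.28 ]
top hull 0.79 [423.232 119.52 ]
top hull 0.74 [349.376 188.52 ]
top red_hull 0.93 [322.176 153.4  ]
top glue_jar 0.54 [278.912 177.08 ]
top sanding_block 0.63 [233.984 190.2  ]
wrist hull 0.65 [184.32 269.32]
{'time': 1.25, 'q': array([ 1.0189,  0.2451,  1.5578, -0.    ,  1.3387, -0.1741]), 'joint_vel': array([ 0.0006, -0.0004, -0.0004,  0.0016, -0.0012, -0.0002]), 'effort': array([ -0.0003, -42.9508, -32.6425,  -0.0001,   0.0004,  -0.    ]), 'position': array([0.2398, 0.6042, 0.2313]), 'eef_rot': array([ 0.8273,  0.5618,  0.    , -0.    ]), 'contact_force': array([ 0.3312, -0.2505,  1.0036]), 'ft_torque': array([ 0.0237, -0.0383, -0.0177]), 'opening': 0.9970852129046313}
```

View pics/scene0.png

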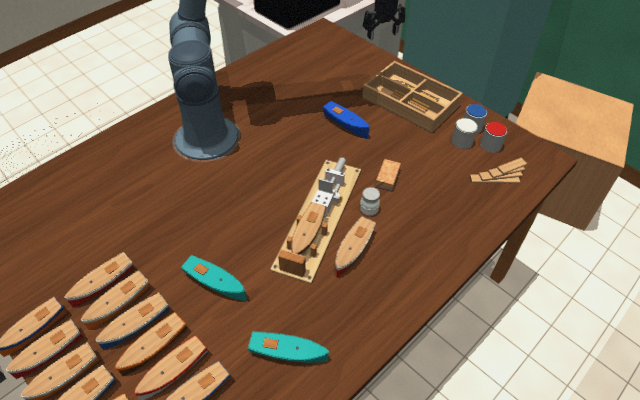

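View pics/top0.png

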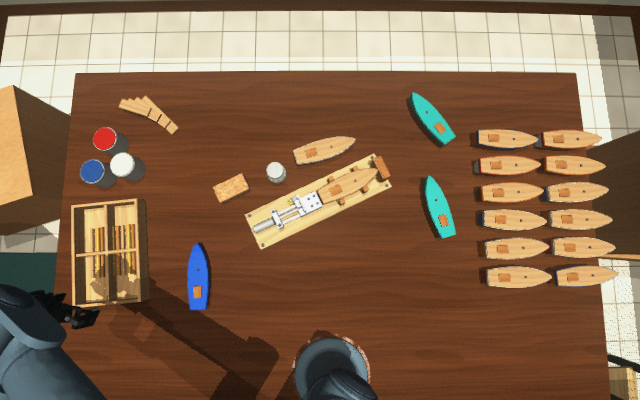

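View pics/wrist0.png

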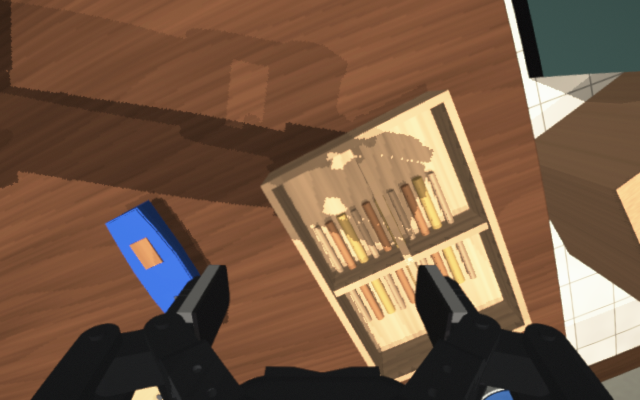

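The scene view shows the cradle in the middle, with the bow block at (292,262) and the tube at (340,165). In the top view the bow block is at (382,166) and the spring tube at (262,226). The thumb plate is near (300,207). Next I'll enlarge both views and triangulate.

```bash

python3 - <<'E'
from h import *
np.set_printoptions(precision=4,suppress=True)
t=cam('top');s=cam('scene')
import pickle; pickle.dump((t,s),open('ts.pkl','wb'))
for k in['push_face','jig']:
    print(k)
    for a in nets.mark_of(k,t)[:1]:
        for b in nets.mark_of(k,s)[:2]:
            ua=np.array(a['centre'])[::-1]*[640,400];ub=np.array(b['centre'])[::-1]*[640,400]
            print(ua,ub,tri([(t,*ua),(s,*ub)]))
            print(atz(t,*ua,.088),atz(t,*ua,.0))
# board outline
for p,n in((t,'top'),(s,'scene')):
    for r in nets.outline_of('jig',p)[:1]:
        m=r['mask'].astype(np.uint8); rr=cv2.minAreaRect(np.argwhere(m)[:,::-1].astype(np.float32))
        bx=cv2.boxPoints(rr); print(n,r['score'],bx.tolist())
        if n=='top':
            for c in bx: print(atz(p,*c,.012))
bgr=lambda p:cv2.cvtColor(p['frame'],cv2.COLOR_RGB2BGR)
cv2.imwrite('pics/t1.png',cv2.resize(bgr(t)[140:260,235:395],None,fx=5,fy=5,interpolation=cv2.INTER_CUBIC))
cv2.imwrite('pics/s1.png',cv2.resize(bgr(s)[150:285,260:400],None,fx=4.4,fy=4.4,interpolation=cv2.INTER_CUBIC))
E
```

```text
push_face
[300.992 203.6  ] [325.312 187.92 ] (array([0.4983, 0.0809, 0.0808]), [np.float64(0.003170573314167259), np.float64(0.00317057331416732)])
[0.4994 0.0831 0.088 ] [0.5103 0.0865 0.    ]
jig
[303.68 207.6 ] [325.376 203.92 ] (array([0.4972, 0.0785, 0.0087]), [np.float64(0.0007866419715351501), np.float64(0.0007866419715351387)])
[0.4878 0.0753 0.088 ] [0.4977 0.0781 0.    ]
top 0.57 [[243.94944763183594, 214.54403686523438], [377.2728576660156, 149.164306640625], [394.34759521484375, 183.9833984375], [261.0242004394531, 249.36312866210938]]
[0.4757 0.2615 0.012 ]
[ 0.6814 -0.1556  0.012 ]
[ 0.569  -0.2057  0.012 ]
[0.3695 0.2072 0.012 ]
scene 0.55 [[269.3489990234375, 270.3338317871094], [322.65802001953125, 148.6501922607422], [363.20062255859375, 166.41171264648438], [309.8916015625, 288.0953369140625]]
```

View pics/t1.png

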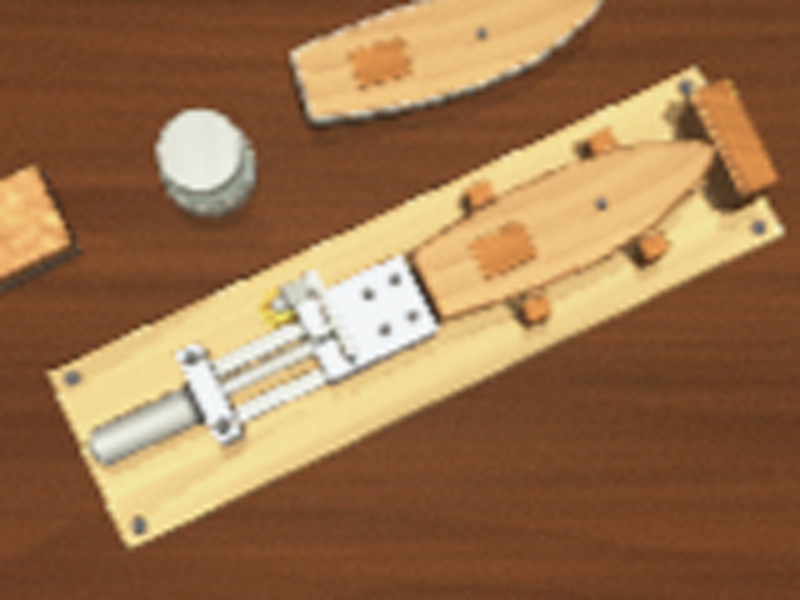

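View pics/s1.png

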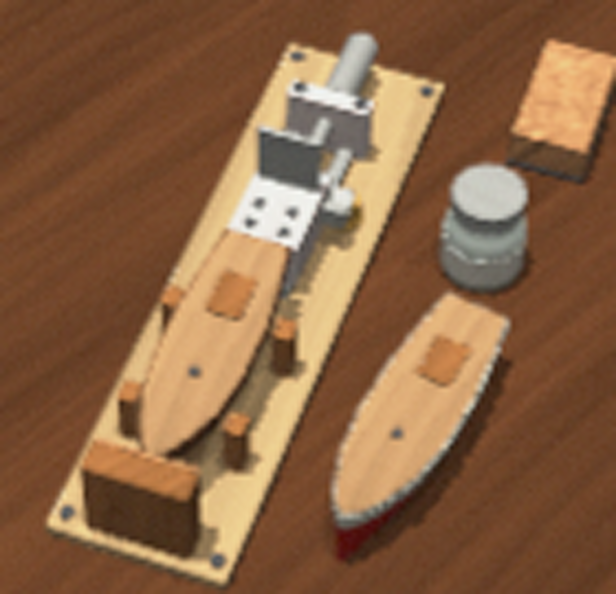

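```bash

cat > pose.py <<'E'
from h import *
import pickle
np.set_printoptions(precision=4,suppress=True)
t,s=pickle.load(open('ts.pkl','rb'))
from scipy.optimize import least_squares
# board corners jig frame; order: tail corners, bow corners
T=[(235+a/5,140+b/5) for a,b in[(48,372),(130,548),(783,233),(697,67)]]
S=[(260+a/4.4,150+b/4.4) for a,b in[(443,84),(290,44),(48,530),(228,586)]]
J=np.array([[.175,-.06,.012],[.175,.06,.012],[-.275,.06,.012],[-.275,-.06,.012]])
def W(x,P):
    c,n=np.cos(x[2]),np.sin(x[2]); return np.array([x[0]+c*P[0]-n*P[1],x[1]+n*P[0]+c*P[1],P[2]])
def f(x,w=(1,1)):
    r=[]
    for j,a,b in zip(J,T,S): r+=[*(w[0]*(proj(t,W(x,j))-a)),*(w[1]*(proj(s,W(x,j))-b))]
    return np.array(r)
E
python3 - <<'E'
from pose import *
x0=[.497,.078,2.0]
for w in((1,1),(1,0),(0,1)):
    r=least_squares(f,x0,args=(w,)); print(w,r.x,f(r.x).reshape(-1,2))
x=least_squares(f,x0).x
for P in([0,0,.088],[0,.022,.109],[0,-.022,.109],[.028,-.033,.041]):
    a=(proj(t,W(x,P))-[235,140])*5; b=(proj(s,W(x,P))-[260,150])*4.4
    print(P,W(x,P),a,b)
from scipy.spatial.transform import Rotation as R
st=arm.read_state(); M=R.from_quat(st['eef_rot']).as_matrix(); print(M,st['time'])
c,n=np.cos(x[2]),np.sin(x[2]); print('push dir',c,n)
E
```

```text
(1, 1) [0.4975 0.077  2.0182] [[-0.3926  0.0814]
 [ 0.2476  0.28  ]
 [-0.497   0.3576]
 [-0.3413  0.0047]
 [ 0.0426 -0.5254]
 [-0.8322 -0.302 ]
 [-0.3408 -0.9229]
 [-0.4035  0.1885]]
(1, 0) [0.497  0.0761 2.0135] [[-0.157  -0.0171]
 [ 0.1645  0.441 ]
 [-0.4265  0.3375]
 [-0.375   0.0463]
 [ 0.4196  0.0522]
 [-1.5855 -0.4723]
 [ 0.1849 -0.4351]
 [-1.2559  0.1831]]
(0, 1) [0.4978 0.0777 2.0219] [[-0.6059  0.2053]
 [ 0.2974  0.1173]
 [-0.5791  0.4198]
 [-0.3277 -0.0617]
 [-0.2824 -0.9407]
 [-0.2429 -0.2156]
 [-0.784  -1.2675]
 [ 0.2607  0.1414]]
[0, 0, 0.088] [0.4975 0.077  0.088 ] [340.5928 321.2155] [287.2706 161.3283]
[0, 0.022, 0.109] [0.4777 0.0674 0.109 ] [356.2788 351.6667] [256.1174 131.0802]
[0, -0.022, 0.109] [0.5174 0.0865 0.109 ] [322.527  282.0125] [319.7059 148.4843]
[0.028, -0.033, 0.041] [0.5152 0.1165 0.041 ] [277.5768 301.8399] [345.7161 191.6145]
[[ 0.3689  0.9295 -0.    ]
 [ 0.9295 -0.3689 -0.    ]
 [-0.     -0.     -1.    ]] 1.65
push dir -0.43258323068393795 0.9015940042674679
```

Call:
play_rows:
  commands:
    - [-2.6, 2.85, 0, 0, 4]
    - [-2.6, 2.85, 0, 0, 0]
    - [-2.6, 2.85, 0, 0, 0]
    - [-2.6, 2.85, 0, 0, 0]
    - [-2.6, 2.85, 0, 0, 0]
    - [-2.6, 2.85, 0, 0, 0]
    - [-2.6, 2.85, 0, 0, 0]
    - [-2.6, 2.85, 0, 0, 0]
    - [-2.6, 2.85, 0, 0, 0]
    - [-2.6, 2.85, 0, 0, 0]
    - [-2.6, 2.85, 0, 0, 0]
    - [-2.6, 2.85, 0, 0, 0]

```text
time: 3.15
position: [0.443, 0.1869, 0.2315]
eef_rot: [0.827, 0.562, 0.0, 0.0]
contact_force: [0.1, 0.7, -0.4]
opening: 0.005
```

Call:
play_rows:
  commands:
    - [-2.6, 2.85, 0, 0, 0]
    - [-2.6, 2.85, 0, 0, 0]
    - [-2.6, 2.85, 0, 0, 0]
    - [-2.6, 2.85, 0, 0, 0]
    - [0, 0, 0, 0.15, 0]
    - [0, 0, 0, 0.15, 0]
    - [0, 0, 0, 0.15, 0]
    - [0, 0, 0, 0.15, 0]
    - [0, 0, 0, 0.15, 0]
    - [0, 0, 0, 0, 0]

```text
time: 4.4
position: [0.5102, 0.0493, 0.2314]
eef_rot: [0.975, 0.221, 0.0, 0.0]
contact_force: [0.4, -0.5, -0.3]
opening: 0.002
```

```bash
cat > chk.py <<'E'
from pose import *
from scipy.spatial.transform import Rotation as R
import sys
x=least_squares(f,[.497,.078,2.]).x
def chk():
    st=arm.read_state(); M=R.from_quat(st['eef_rot']).as_matrix(); p=st['position']
    c,n=np.cos(x[2]),np.sin(x[2]); d=p-[x[0],x[1],0]
    Rj=np.array([[c,-n,0],[n,c,0],[0,0,1]])
    print('t',st['time'],'TCP',p,'jig',Rj.T@d,'-y head err',np.arctan2(-M[1,1],-M[0,1])-x[2],'tool z',M[:,2],'F',Rj.T@st['contact_force'],st['opening'])
    return Rj,M
E
python3 - <<'E'
from chk import *
chk(); p=cam('wrist','w1.png'); s=cam('scene'); 
cv2.imwrite('pics/s2.png',cv2.resize(cv2.cvtColor(s['frame'],4)[100:285,240:420],None,fx=3.2,fy=3.2,interpolation=2))
for P in([0,0,.088],[0,.022,.109],[0,-.022,.109],[0,.022,.062],[.028,-.033,.041]): print(P,proj(p,W(x,P)))
for k in['push_face']:
    for r in nets.mark_of(k,p)[:3]: print(k,round(r['score'],2),np.array(r['centre'])[::-1]*[640,400])
E
```

```text
t 4.4 TCP [0.5102 0.0493 0.2314] jig [-0.0304  0.0006  0.2314] -y head err -0.002577902153915179 tool z [ 0.0002 -0.     -1.    ] F [-0.6581 -0.106  -0.2753] 0.0016465138321887943
[0, 0, 0.088] [321.6989 155.6671]
[0, 0.022, 0.109] [294.7611 160.1428]
[0, -0.022, 0.109] [348.6279 159.942 ]
[0, 0.022, 0.062] [298.644  151.1575]
[0.028, -0.033, 0.041] [354.8855 119.5429]
push_face 0.92 [321.408 154.48 ]
```

View pics/w1.png

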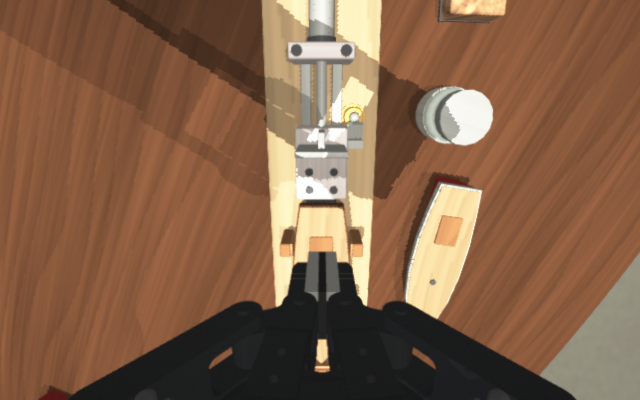

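View pics/s2.png

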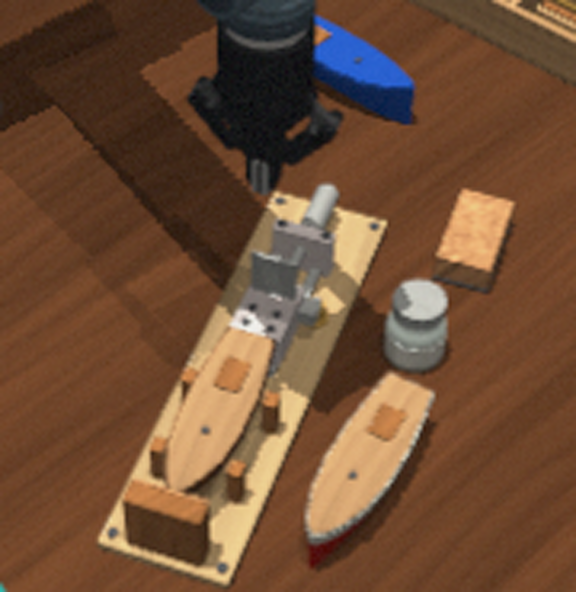

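The wrist picture shows the plate's top edge at rows 150–158, columns 296–348. The network puts the push face at (321,154) and my model predicts (322,156). I'll go down part of the way, then measure its height from a second wrist view.

Call:
play_rows:
  commands:
    - [0, 0, 1.5, 0, 0]
    - [0, 0, 1.5, 0, 0]
    - [0, 0, 1.5, 0, 0]
    - [0, 0, 1.5, 0, 0]
    - [0, 0, 1.5, 0, 0]
    - [0, 0, 1.5, 0, 0]
    - [0, 0, 0, 0, 0]

```text
time: 5.42
position: [0.5092, 0.0494, 0.1396]
eef_rot: [0.976, 0.22, -0.001, -0.001]
contact_force: [-0.6, 0.5, -0.0]
opening: -0.002
```

```bash
python3 - <<'E'
from chk import *
Rj,M=chk(); p=cam('wrist','w2.png'); t,s2=cam('top'),cam('scene')
for P in([0,0,.088],[0,.022,.109],[0,-.022,.109],[0,.022,.062],[0,-.022,.062]): print(P,proj(p,W(x,P)))
obs=[]
for q in(p,t,s2):
    r=nets.mark_of('push_face',q)[:1]
    for r in r: 
        u=np.array(r['centre'])[::-1]*[640,400]; print(r['score'],u); obs.append((q,*u))
print([ (lambda X:(X,Rj.T@(X-[x[0],x[1],0])))(tri(o)[0]) for o in (obs,obs[:1]+obs[-1:])])
E
```

```text
t 5.425 TCP [0.5092 0.0494 0.1396] jig [-0.0299  0.0014  0.1396] -y head err -0.00436676502372535 tool z [-0.003   0.0004 -1.    ] F [ 0.7007  0.3841 -0.0397] -0.001749076181173812
[0, 0, 0.088] [323.2155 182.1122]
[0, 0.022, 0.109] [283.3221 191.6586]
[0, -0.022, 0.109] [363.2486 191.2953]
[0, 0.022, 0.062] [291.1596 173.016 ]
[0, -0.022, 0.062] [355.1849 172.7119]
0.49 [304.896 204.08 ]
[(array([0.3821, 0.0449, 1.0417]), array([0.021 , 0.118 , 1.0417])), (array([0.3821, 0.0449, 1.0417]), array([0.021 , 0.118 , 1.0417]))]
```

View pics/w2.png

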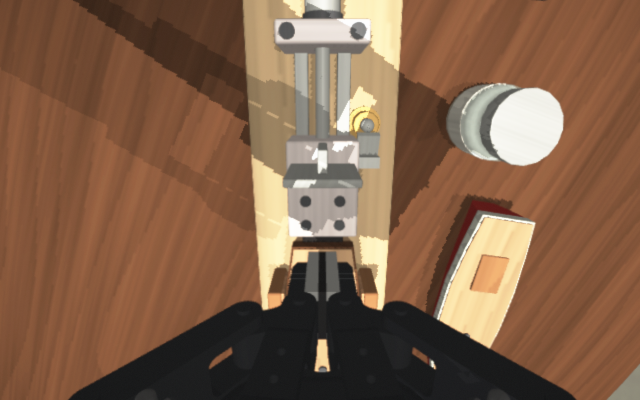

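In the wrist picture the plate's upper edge is at row 187, columns 284–362. I predicted row 191 and columns 283–363, so the plate is about 2 mm farther along than modelled. Its height agrees. Next I'll lower in front of it.

Call:
play_rows:
  commands:
    - [0, 0, 1.4, 0, 0]
    - [0, 0, 1.4, 0, 0]
    - [0, 0, 1.4, 0, 0]
    - [0, 0, 1.4, 0, 0]
    - [0, 0, 0, 0, 0]
    - [0, -0.4, 0, 0, 0]
    - [0, -0.4, 0, 0, 0]
    - [0, -0.4, 0, 0, 0]
    - [0, -0.3, 0, 0, 0]

```text
time: 6.85
position: [0.5037, 0.0632, 0.0856]
eef_rot: [0.976, 0.22, 0.0, 0.0]
contact_force: [-0.0, -0.1, -0.1]
opening: -0.002
```

```bash
python3 - <<'E'
from chk import *
chk()
E
```

```text
t 6.85 TCP [0.5037 0.0632 0.0856] jig [-0.0151  0.0004  0.0856] -y head err -0.004110576374874775 tool z [ 0.0006 -0.     -1.    ] F [-0.086   0.0685 -0.1066] -0.002463045857127423
```

Now slow steps until it touches.

Call:
play_rows:
  commands:
    - [0, -0.2, 0, 0, 0]
    - [0, -0.2, 0, 0, 0]
    - [0, -0.2, 0, 0, 0]

```text
time: 7.22
position: [0.5011, 0.0683, 0.0853]
eef_rot: [0.976, 0.22, 0.0, 0.0]
contact_force: [-0.1, -0.7, 0.1]
opening: 0.001
```

Call:
play_rows:
  commands:
    - [0, -0.2, 0, 0, 0]
    - [0, -0.2, 0, 0, 0]

```text
time: 7.48
position: [0.5, 0.0708, 0.0853]
eef_rot: [0.976, 0.22, 0.0, 0.001]
contact_force: [2.4, -5.1, -1.6]
opening: 0.001
```

Contact at 5.6 N, where I expected it. I'll push on slowly.

Call:
play_rows:
  commands:
    - [0, -0.3, 0, 0, 0]
    - [0, -0.4, 0, 0, 0]
    - [0, -0.4, 0, 0, 0]
    - [0, -0.4, 0, 0, 0]
    - [0, -0.4, 0, 0, 0]

```text
time: 8.1
position: [0.4922, 0.0871, 0.0854]
eef_rot: [0.975, 0.22, 0.001, 0.002]
contact_force: [3.4, -9.2, -3.2]
opening: 0.003
```

Call:
play_rows:
  commands:
    - [0, -0.4, 0, 0, 0]
    - [0, -0.4, 0, 0, 0]
    - [0, -0.4, 0, 0, 0]
    - [0, -0.4, 0, 0, 0]
    - [0, -0.4, 0, 0, 0]

```text
time: 8.72
position: [0.4836, 0.1053, 0.0853]
eef_rot: [0.975, 0.22, 0.001, 0.002]
contact_force: [2.8, -9.5, -3.2]
opening: -0.001
```

```bash
python3 - <<'E'
from chk import *
chk(); s=cam('scene'); 
cv2.imwrite('pics/s3.png',cv2.resize(cv2.cvtColor(s['frame'],4)[100:285,240:420],None,fx=3.2,fy=3.2,interpolation=2))
E
```

```text
t 8.725 TCP [0.4836 0.1053 0.0853] jig [0.0316 0.0003 0.0853] -y head err -0.003734028991015048 tool z [ 0.002  -0.0041 -1.    ] F [-9.7871  1.6129 -3.2234] -0.0012411406171874586
```

View pics/s3.png

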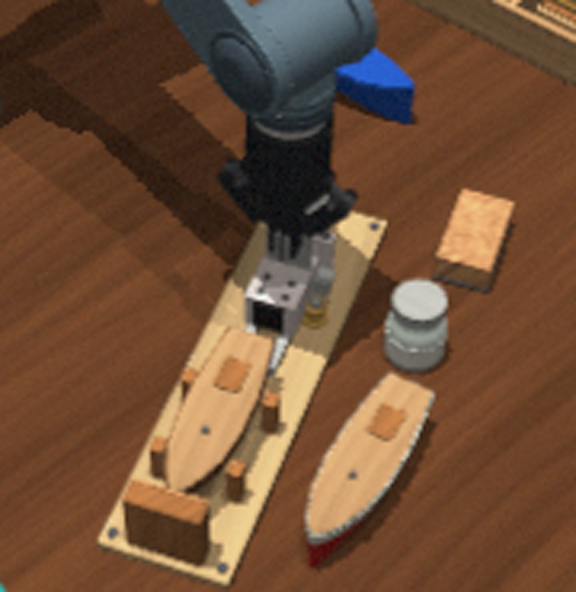

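The picture shows the tailstock clear of the hull and the catch past the pin, with the pin visible at (318,295). The slide is at roughly 0.040, so I'll go 7 mm further.

Call:
play_rows:
  commands:
    - [0, -0.3, 0, 0, 0]
    - [0, -0.4, 0, 0, 0]
    - [0, 0, 0, 0, 0]

```text
time: 9.15
position: [0.4805, 0.1119, 0.0854]
eef_rot: [0.975, 0.22, 0.0, 0.002]
contact_force: [2.8, -7.8, -2.5]
opening: -0.003
```

```bash
python3 - <<'E'
from chk import *
chk(); p=cam('wrist','w4.png')
E
```

```text
t 9.15 TCP [0.4805 0.1119 0.0854] jig [0.0389 0.0003 0.0854] -y head err -0.0036539672559605663 tool z [ 0.0018 -0.0036 -1.    ] F [-8.2556  0.8376 -2.4601] -0.00333911505902364
```

View pics/w4.png

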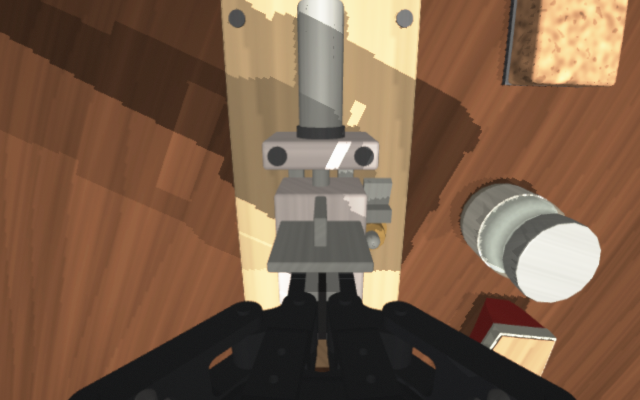

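The catch's edge at row 221 is clear of the pin at (374,237), which is up. The slide is at about 0.048. Now I'll ease back slowly.

Call:
play_rows:
  commands:
    - [0, 0.2, 0, 0, 0]
    - [0, 0.3, 0, 0, 0]
    - [0, 0.3, 0, 0, 0]
    - [0, 0.2, 0, 0, 0]
    - [0, 0.2, 0, 0, 0]
    - [0, 0.2, 0, 0, 0]
    - [0, 0.2, 0, 0, 0]
    - [0, 0.2, 0, 0, 0]
    - [0, 0.3, 0, 0, 0]
    - [0, 0.3, 0, 0, 0]
    - [0, 0, 0, 0, 0]

```text
time: 10.58
position: [0.4901, 0.0917, 0.0853]
eef_rot: [0.976, 0.22, 0.0, -0.0]
contact_force: [0.6, 0.2, -0.4]
opening: -0.001
```

```bash
python3 - <<'E'
from chk import *
chk(); p=cam('wrist','w5.png')
E
```

```text
t 10.575 TCP [0.4901 0.0917 0.0853] jig [0.0165 0.0003 0.0853] -y head err -0.004622243621849709 tool z [ 0.0001  0.0001 -1.    ] F [-0.0865 -0.6496 -0.3753] -0.0007774929608091591
```

View pics/w5.png

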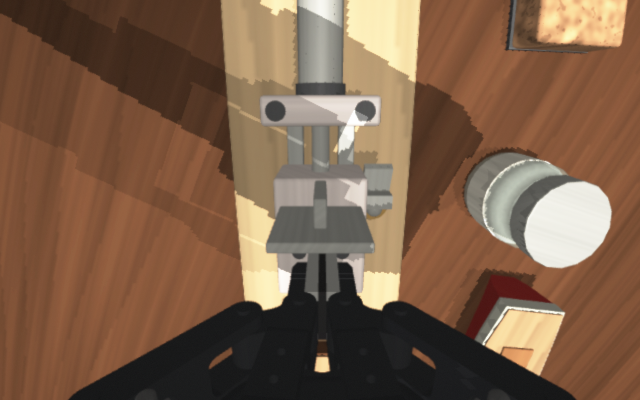

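The contact force has gone and there is a gap between the fingers and the plate. The catch rests against the pin at (375,210). I'll back off and rise.

Call:
play_rows:
  commands:
    - [0, 0.4, 0, 0, 0]
    - [0, 0.4, 0, 0, 0]
    - [0, 0, -1.5, 0, 0]
    - [0, 0, -2, 0, 0]
    - [0, 0, -2, 0, 0]
    - [0, 0, -2, 0, 0]
    - [0, 0, -2, 0, 0]
    - [0, 0, -2, 0, 0]
    - [0, 0, -2, 0, 0]
    - [0, 0, 0, 0, 0]
    - [0, 0, 0, 0, 0]

```text
time: 12.0
position: [0.4931, 0.0846, 0.2199]
eef_rot: [0.976, 0.22, -0.0, -0.0]
contact_force: [0.3, 0.0, 0.7]
opening: -0.001
```

```bash
python3 - <<'E'
from chk import *
Rj,M=chk(); p=cam('wrist','w6.png'); s2=cam('scene')
cv2.imwrite('pics/s6.png',cv2.resize(cv2.cvtColor(s2['frame'],4)[100:285,240:420],None,fx=3.2,fy=3.2,interpolation=2))
for dx in(0,.034):
  print(dx,[proj(p,W(x,[dx,y,.109])) for y in(.022,-.022)],proj(p,W(x,[dx,0,.088])))
obs=[]
for q in(p,s2):
    for r in nets.mark_of('push_face',q)[:1]:
        u=np.array(r['centre'])[::-1]*[640,400]; print(r['score'],u); print(Rj.T@(atz(q,*u,.088)-[x[0],x[1],0]))
E
```

```text
t 12.0 TCP [0.4931 0.0846 0.2199] jig [0.0088 0.0007 0.2199] -y head err -0.004306234005494236 tool z [-0.0006  0.0001 -1.    ] F [-0.1167 -0.3222  0.6797] -0.0013431114206783796
0 [array([295.3247, 210.1671]), array([349.0033, 209.8981])] [322.149  202.2247]
0.034 [array([294.0291, 169.4073]), array([349.8533, 169.1131])] [321.9414 164.0831]
0.74 [319.872 159.68 ]
[0.0378 0.0017 0.088 ]
0.56 [329.984 177.6  ]
[ 0.0387 -0.0009  0.088 ]
```

View pics/w6.png

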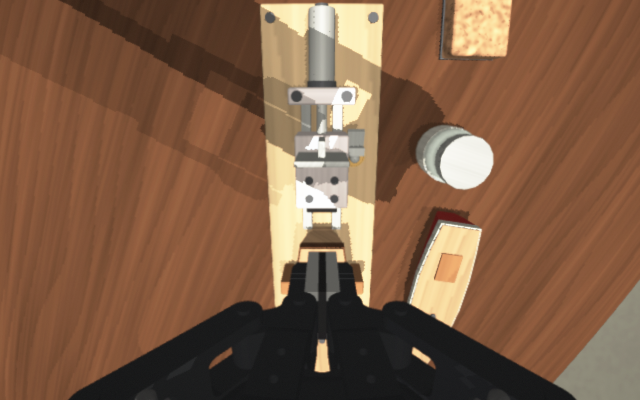

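View pics/s6.png

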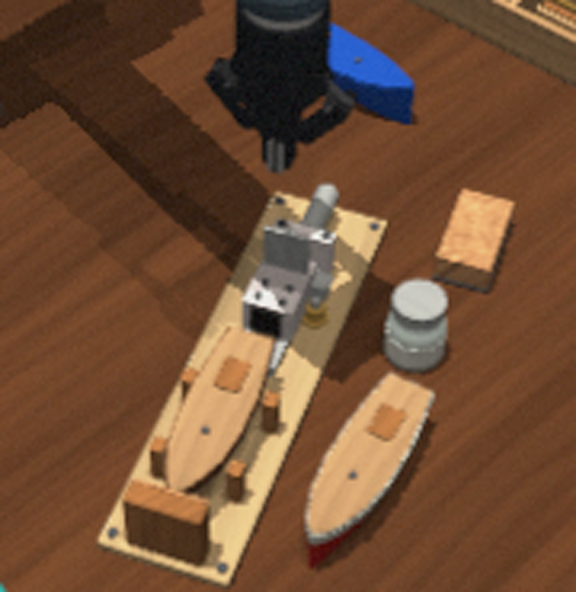

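The plate edge is at row 165, against 169 predicted for a slide of 0.034. That is the same 2–3 mm offset I saw before pushing, so the slide reads about 0.034–0.035. The hull lies in the cradle with a gap to the pad, and the other things haven't moved. I'm handing in.

```bash
python3 - <<'E'
from station import arm
print(arm.job_done())
E
```

```text
the job is handed in; nothing more can be done
None
```

The tailstock looks latched open on its pin, and the job is handed in; it reported no verdict. I pushed the thumb plate with the shut fingers to about 0.048 m, eased back until the push force was gone, and raised the arm clear. The largest push force read was about 10 N, and the whole job took about 12 s.

- **Latch position:** the last wrist picture puts the slide at about 0.034–0.035 m once I allow for the 2–3 mm offset I saw before pushing. The catch is resting against the pin.
- **Disagreement:** the network's raw readings were 0.038–0.039 m, above the 0.0355 m limit. I put that down mainly to the same offset in my cradle pose, but it only partly explains them, and I could not read the joint directly.
- **Hull and other things:** by eye in the last scene picture, the hull lies where it was with a gap to the pad, and the red hull, jar and sanding block look unmoved. I did not measure their positions.
- **Failed check:** the two-view height measurement of the plate gave a useless result, because the network found it in only one picture. I relied on the wrist picture's edge positions and on feeling for contact instead.

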